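# Switch on a key-locked control box

## Robot

A 6-joint arm with a two-finger parallel gripper is mounted at the origin on a cart in front of the work surface, level with it; the furniture and walls round the work are solid. World frame = base frame: x ahead of the robot, y to its left, z up, the work surface at z = 0. Lengths are in mm, angles in rad, forces in N, time in s.
With the tool pointing down it reaches from about 400 to 925 mm from the base axis. Payload 12.5 kg.
Tool frame: the origin (TCP) lies midway between the tips of the shut fingers; the grasp point (between the pads) lies 19 mm behind it; z points along the fingers, y is the line along which they close (so a half turn about z gives the same grasp; the last joint's range is limited). The gripper opens to 95 mm and grips with 3 to 60 N. Pads are 20 mm wide; open, the fingers measure 119 mm over their backs; the gripper's body (75 mm by 180 mm) begins 59 mm behind the grasp point.
Start: joints at [1.169, 0.491, 1.559, -0, 1.092, -0.106], TCP at [182.174, 597.879, 214.661] pointing down, gripper open.
Joint ranges: [-3.1, 3.1], [-0.84, 2.19], [0.05, 2.79], [-1.13, 4.28], [0.06, 2.93], [-2.69, 2.69]. Speed limits (rad/s): [2.22, 2.22, 2.79, 3.14, 3.14, 3.14].

## Interface

Orientations are given as [roll, pitch, yaw] about the fixed x, y, z axes, in that order (R = Rz(yaw) Ry(pitch) Rx(roll)).
In Python, from cell import * gives the robot as it stands. The module is installed in compiled form; this text tells all that it offers.
- The arm moves only by the tool arm_command, never from a script. Its arguments are lists of equal length, an entry for each row: "delta_pos": the shift along the world's x, y, z in units of 250 mm (1.0 is 250 mm), a list of three; "delta_rot": the turn, a rotation vector about the world's x, y, z in units of 90 degrees (1.0 is 90 degrees), a list of three; "claw": the closure, from 0 (fully open) to 1 (shut). In form: {"delta_pos": [[tx, ty, tz], ...], "delta_rot": [[wx, wy, wz], ...], "claw": [claw, ...]}. A call has exactly 5 rows; each row is the pose to reach, as a shift and turn from the pose commanded when the call began; what a row does not reach only later rows make up. A row lasts 1/12 s, in which the tool goes at most 41.7 mm and 7.16 degrees, less where a joint would pass 70% of its speed; a pose out of reach is approached as far as the arm can. A call with a number of a shift or a turn outside -1 to 1 is refused whole. A call with a gripper value outside its range is refused whole. The fingers move at their own pace and stop on an object; the grip force is fixed at half the most. Time passes only in rows, so rows that repeat a pose let the fingers close, or fill a call up. It gives the time, the measured TCP pose, the force, the opening and the grip force at its end, in the units of the state.
- state(): the state, without advancing time (a new reading comes with each control period).
- read_camera(name): name is "scene" or "top"; returns the picture (420x560x3 uint8, red, green, blue); there is no depth.
- calibration(name): a dict with "camera_matrix" (3x3 intrinsics, pixels), "T" (4x4, takes a point from camera to world coordinates). Camera axes: x right, y down, z forward; pixel columns grow to the right and rows downward; lengths in mm; the calibration is good to about 2 mm. A picture is of the moment at which its call begins. calibration takes no time and is no camera call.
- job_done(): hands the job in; it is judged then, once.
The state is a dict: "t": time; "joints": joint angles; "qvel": joint speeds; "tau": joint torques, N m; "eef_pos": TCP position; "tcp_rot": TCP orientation; "ft_force": force on the tool from outside, world axes, zero at the start; "moment": the same for the moment, N m; "opening": opening from 0.0 (shut) to 1.0 (fully open); "grip_force": force on a finger pad.
Only numpy, scipy, OpenCV 4.12 (cv2) and the standard library are available. Lean on these libraries where they do the work, as an engineer would, in place of code of your own. Each camera call takes 0.05 s, during which the arm holds its last target. There are 200 camera calls.

## Task

Switch on the tilted control box: lift the flat-bladed key up and off its peg on the key stand, push it fully home in the keyhole and turn it clockwise until it stops. Leave the key in, turned, and only then push the lever next to it all the way up the panel. Leave the other key hanging and do not move the bowl, wax or cutters.

Things in the scene. Friction and masses are not known exactly. Their poses are not given: they have to be found in the camera images.
- control_box: fixed grey steel box, 190 mm wide, on rubber feet. Origin: under the foot plate (7 mm over the bench), below the middle of its sloping panel; x from low front to high rear, y left, z up. The panel is tilted 25 degrees: its normal is (-0.423, 0, 0.906), up-slope is (0.906, 0, 0.423) in this frame. Keyhole on its left half, lever on its right half (48 mm either side of the middle)
- panel (a point): middle of the flat panel (150 mm along the slope, 180 mm wide), 92 mm above the control box's origin. Axes: x up the slope, y left across the panel, z out along the panel normal
- keyhole (a point): centre of the mouth of the key slot, in a square steel rotor face (26 x 26 mm) 6 mm proud of the panel, 48 mm to +y of point panel. z = out along the panel normal; y = the slot's long direction. Slot 16 mm (y) x 9 mm (x), 36 mm deep, turns with the rotor; at joint value 0 y is level, across the panel
- key_switch (a joint): angle of the rotor: 0 = off, 1.0 = on (end stop); grows clockwise as seen looking at the panel. Turning takes about 0.06 N m, it stays where it is left. The key has some 0.2 rad of play in the slot before the rotor follows
- main_lever_tip (a point): centre of the black ball (26 mm diameter) on the lever, 42 mm from the lever's pivot. The pivot lies 22 mm above the panel, 48 mm to -y of point panel and midway up the slope; its axis is the panel's y. The lever stands on a dark block 70 mm (along the slope) x 50 mm x 25 mm high
- main_lever (a joint): angle of the lever: 0 = off, leaning down the slope towards the low front, 0.5 = along the panel normal, 1.0 = on (end stop), leaning up the slope. Takes about 1.5 N at the ball and stays where it is left
- key_stand: fixed light wooden stand, base 110 x 160 x 15 mm, upright board to z = 144 mm. Origin under the base, 7 mm over the bench (rubber feet); x points to the board (its front is at x = 23 mm), y left, z up. Two level steel pegs, 6 mm thick, point to -x at y = 40 and -40 mm, tops at z = 133 mm; they end at x = -26 mm in a lip turned up 5 mm above the peg top
- flat_key: steel key, about 60 g, hanging blade down from a peg. Origin: shoulder between blade and head; z up to the head, y across its width. Head 34 (y) x 10 (x) x 44 mm (z 0 to 44), peg hole 16 mm wide from z 14 to 36 mm: to unhook raise it 6 to 15 mm, then draw it to the stand's -x. Blade 14 (y) x 7 (x) x 26 mm, round-ended. Fully home the shoulder meets the rotor face; fits either way round
- flat_key_tip (a point): end of the flat key's blade, 26 mm below its origin
- round_key: the other key, on the other peg, same head (34 x 10 x 44 mm), but a round shank of 13 mm diameter, 26 mm long, which does not fit the slot; same origin and axes. To be left hanging
- beeswax: bystander: block of wax 30 x 46 x 19 mm, origin underneath
- white_bowl: bystander: white bowl, diameter 70 mm, 37 mm high, origin underneath
- cutters: bystander: side cutters lying on the bench, 46 x 134 x 12 mm, origin underneath
There are look-alikes about, which are no part of the job. What is shaped like the flat_key but orange is not meant.

How it is judged (in metres and radians):
On the way, in this order (a step that is already met when the one before it is completed fails the run):
1. the flat key is lifted up and off its peg (distance of flat_key from where it was at the start of the episode above 0.07 m and height (world z) of flat_key above 0.05 m), for 0.1 s.
2. the flat key is fully home in the slot, the switch still off (z of flat_key in the frame of keyhole below 0.004 m and x of flat_key in the frame of keyhole between -0.005 and 0.005 m and y of flat_key in the frame of keyhole between -0.005 and 0.005 m and angle between the z axis of flat_key and the z axis of keyhole, either way round below 0.15 rad and value of joint key_switch below 0.3 rad), for 0.1 s.
3. the key is turned clockwise to its stop (z of flat_key in the frame of keyhole below 0.004 m and x of flat_key in the frame of keyhole between -0.005 and 0.005 m and y of flat_key in the frame of keyhole between -0.005 and 0.005 m and angle between the z axis of flat_key and the z axis of keyhole, either way round below 0.15 rad and value of joint key_switch above 0.8 rad), for 0.2 s.
4. the lever is pushed all the way up (value of joint main_lever above 0.85 rad), for 0.1 s.
At the end, for the whole second after the job is handed in: the flat key is in the slot with its shoulder within 4 mm of the rotor face, within 5 mm of its centre and 0.15 rad of its axis, and at rest; the key switch stands beyond 0.8 rad (stop at 1.0), the lever beyond 0.85 (stop at 1.0) (all of step 3 and value of joint main_lever above 0.85 rad and linear speed of flat_key below 0.02 m/s); the robot touches nothing.
It fails at once if the lever is pushed up before the key is turned (value of joint main_lever above 0.5 rad and value of joint key_switch below 0.7 rad).
It fails at once if the block of wax is moved by more than 25 mm (distance of beeswax from where it was at the start of the episode above 0.025 m).
It fails at once if the white bowl is moved by more than 25 mm (distance of white_bowl from where it was at the start of the episode above 0.025 m).
It fails at once if the pair of side cutters is moved by more than 25 mm (distance of cutters from where it was at the start of the episode above 0.025 m).
It fails at once if the round-shanked key is moved by more than 25 mm (distance of round_key from where it was at the start of the episode above 0.025 m).
It also fails if it takes over 61 s, if anything falls off the work surface, if the arm or the gripper's body presses on something with over 40 N, if the wrist force passes 120 N, or if a joint passes its speed limit or range.

## Working session

There is one attempt and no reset: what is moved stays moved. The work goes in short steps, Python scripts to look and compute and a tool call to move; the robot and the scene stay as the last step left them, time stands still between calls to the robot, and variables do not carry over. Pictures are saved under pics/ and viewed, at most 10 in all, crops included, and the job is handed in when it is done.

Besides the shell and the picture viewer there is one more tool, called after "Emit:" by a JSON object that holds its "op" and its "data". arm_command: Moves the arm, as the interface text tells. Shifts and turns lie within -1 to 1; 1 stands for 250 mm of shift or 90 degrees of turn. Its arguments: {"type":"object","properties":{"delta_pos":{"type":"array"},"delta_rot":{"type":"array"},"claw":{"type":"array"}},"required":["delta_pos","delta_rot","claw"]}

```bash
mkdir -p pics
python3 - <<'E'
from cell import *
import cv2,numpy as np
np.set_printoptions(suppress=True,precision=4)
for n in("scene","top"):
    im=read_camera(n); cv2.imwrite(f"pics/{n}0.png",im[:,:,::-1]); c=calibration(n); print(n,c)
print(state())
E
```

```text
scene {'camera_matrix': array([[448.0537,   0.    , 278.657 ],
       [  0.    , 448.0537, 205.0179],
       [  0.    ,   0.    ,   1.    ]]), 'T': array([[   0.8748,   -0.3508,    0.3342,  254.3956],
       [  -0.4843,   -0.6126,    0.6246, -646.9135],
       [  -0.0144,   -0.7083,   -0.7058,  769.2405],
       [   0.    ,    0.    ,    0.    ,    1.    ]])}
top {'camera_matrix': array([[479.4418,   0.    , 280.1652],
       [  0.    , 479.4418, 204.2749],
       [  0.    ,   0.    ,   1.    ]]), 'T': array([[   0.0207,   -0.9923,    0.1223,  409.4284],
       [  -0.9996,   -0.0231,   -0.0187,  -75.115 ],
       [   0.0214,   -0.1218,   -0.9923, 1403.2552],
       [   0.    ,    0.    ,    0.    ,    1.    ]])}
{'t': 0.1, 'joints': array([ 1.1694,  0.4915,  1.5594, -0.    ,  1.0917, -0.1056]), 'qvel': array([ 0.0004, -0.0014, -0.0013, -0.0007, -0.0013, -0.0003]), 'tau': array([  0.0029, -61.3614, -25.8605,   0.0694,   0.047 ,  -0.0001]), 'eef_pos': array([182.0759, 597.6545, 214.1305]), 'tcp_rot': array([-3.1406, -0.0001,  2.8458]), 'ft_force': array([-0.0837, -0.0356,  0.8344]), 'moment': array([ 0.0018,  0.0411, -0.046 ]), 'grip_force': 0.0, 'opening': 1.0000458657524907}
```

View pics/scene0.png

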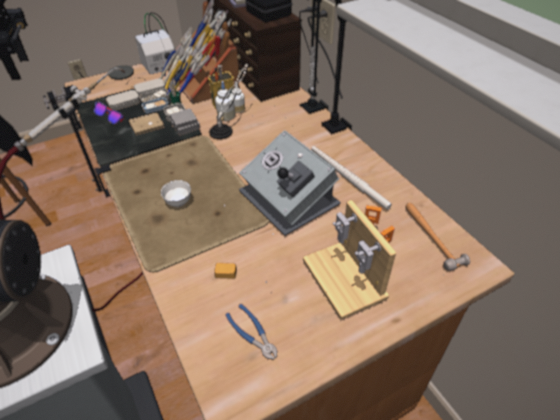

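View pics/top0.png

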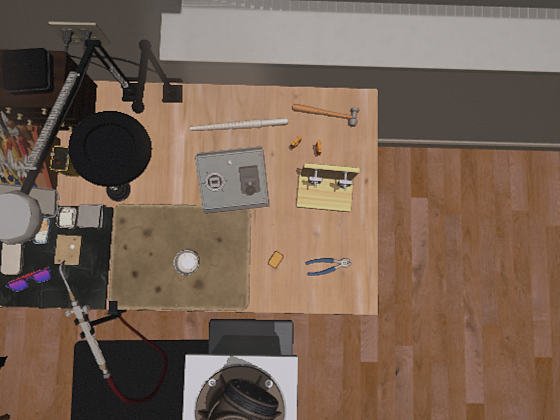

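The scene picture shows the grey box at about (290,180), with its keyhole at (271,158) and lever ball at (284,173). The stand is at (350,262), with keys on its pegs near (343,228) and (367,257). There are orange look-alikes at (373,213) and (387,235), wax at (225,270), the bowl at (176,193) and the cutters at (252,332). The top view shows the box at (233,180) and the keys at (315,180) and (345,180).

Candidates for the flat key: the key on the left peg (343,228), the key on the right peg (367,257), and the orange pieces at (373,213) and (387,235), which are excluded. Next I'll take a close crop to choose.

Run:
```python
import cv2,numpy as np
s=cv2.imread("pics/scene0.png");t=cv2.imread("pics/top0.png")
a=cv2.resize(s[195:315,300:400],None,fx=5,fy=5,interpolation=cv2.INTER_CUBIC)
b=cv2.resize(t[155:215,290:365],(300,240),interpolation=cv2.INTER_CUBIC)
c=cv2.resize(t[143:218,193:273],(300,281),interpolation=cv2.INTER_CUBIC)
o=np.zeros((600,800,3),np.uint8);o[:,:500]=a;o[:240,500:]=b;o[260:541,500:]=c
cv2.imwrite("pics/c1.png",o)
d=cv2.resize(s[130:230,235:345],(800,727),interpolation=cv2.INTER_CUBIC)[:600]
cv2.imwrite("pics/c2.png",d)
```

```text
(no output)
```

View pics/c1.png

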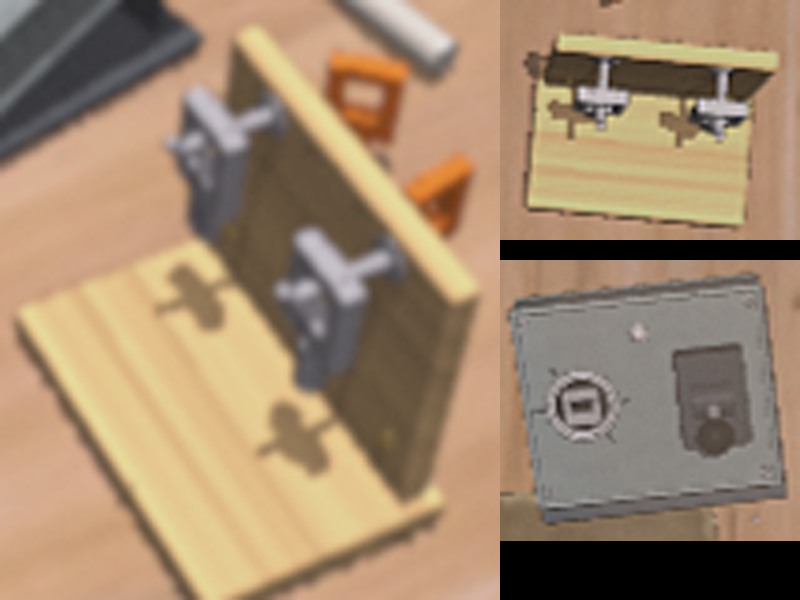

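View pics/c2.png

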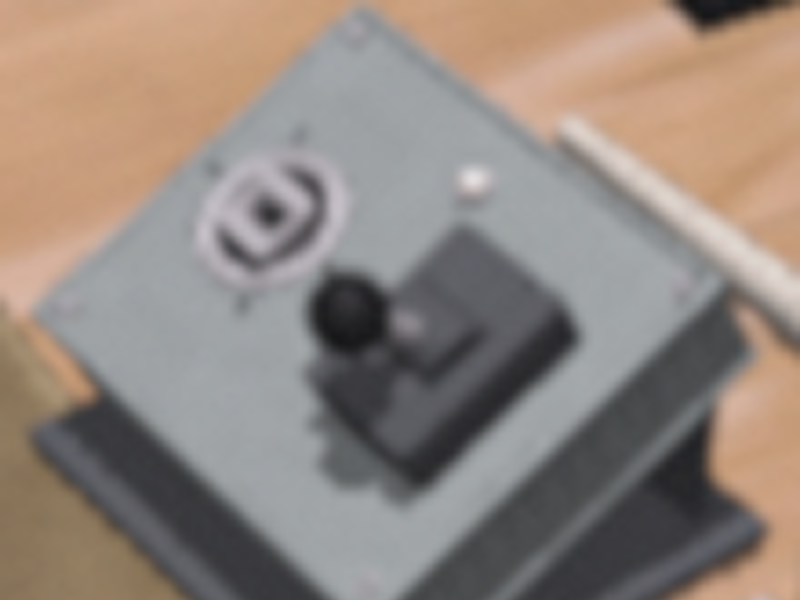

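The crop shows grey keys on both pegs, and both hang blade down. The left key's blade end is at crop (205,230) and the right key's at (308,385), so I still have to tell flat from round. The orange pieces lie behind the board. The panel crop shows the rotor centre at (268,212) and the ball at (348,312).

```bash
cat > h.py <<'E'
import cv2,numpy as np
from cell import *
np.set_printoptions(suppress=True,precision=2)
C={n:calibration(n) for n in("scene","top")}
def ray(n,p):
    c=C[n];d=c["T"][:3,:3]@np.linalg.solve(c["camera_matrix"],[p[0],p[1],1.]);return c["T"][:3,3],d/np.linalg.norm(d)
def tri(ps,pt):
    o,d=zip(ray("scene",ps),ray("top",pt));A=np.stack([d[0],-d[1]],1)
    s=np.linalg.lstsq(A,o[1]-o[0],rcond=None)[0];a=o[0]+s[0]*d[0];b=o[1]+s[1]*d[1]
    return (a+b)/2,np.linalg.norm(a-b)
def onz(n,p,z):
    o,d=ray(n,p);return o+d*(z-o[2])/d[2]
def proj(n,P):
    c=C[n];q=c["camera_matrix"]@(c["T"][:3,:3].T@(np.asarray(P,float)-c["T"][:3,3]));return q[:2]/q[2]
E
python3 - <<'E'
from h import *
S=lambda u,v:(235+u/7.273,130+v/7.27); S1=lambda u,v:(300+u/5,195+v/5)
B=lambda u,v:(290+(u-500)/4,155+v/4); K=lambda u,v:(193+(u-500)/3.75,143+(v-260)/3.747)
for n,a,b in [("rotor",S(268,212),K(582,407)),("ball",S(348,312),K(716,435)),("lamp",S(473,182),K(638,332)),
 ("scrFL",S(68,303),K(549,492)),("scrFR",S(370,585),K(767,472)),("scrRR",S(685,285),K(748,298)),
 ("lipL",S1(178,145),B(601,126)),("lipR",S1(288,292),B(719,138)),
 ("headL",S1(213,112),B(601,98)),("headR",S1(330,263),B(719,105)),
 ("boardL",S1(245,30),B(558,36)),("boardR",S1(478,290),B(778,55)),("baseFL",S1(20,318),B(527,207)),("baseFR",S1(205,600),B(743,224))]:
    print(n,*tri(a,b))
s=cv2.imread("pics/scene0.png");t=cv2.imread("pics/top0.png")
f=lambda im,k:cv2.resize(cv2.convertScaleAbs(im,alpha=k),(400,300),interpolation=cv2.INTER_CUBIC)
o=np.vstack([np.hstack([f(s[210:246,325:373],1.5),f(s[239:275,348:396],1.5)]),np.hstack([f(t[167:197,300:340],1.2),f(t[170:200,330:370],1.2)])])
cv2.imwrite("pics/c3.png",o)
E
```

```text
rotor [626.5   79.67 107.32] 1.8695517880863852
ball [600.97 -20.06 150.8 ] 0.6045642972731858
lamp [678.78  39.2  126.71] 1.218225438639644
scrFL [566.5  105.85  75.36] 0.053343486616665166
scrFR [586.4  -55.9   76.62] 2.8412462889645838
scrRR [705.19 -39.78 131.21] 2.0165334462308526
lipL [ 616.15 -192.19  145.73] 4.329476138463225
lipR [ 609.71 -270.8   146.6 ] 4.1435870276718925
headL [ 632.94 -190.91  154.01] 2.9828174797363154
headR [ 630.24 -269.6   149.41] 1.412835649912558
boardL [ 671.99 -160.73  153.22] 1.8034279363947787
boardR [ 664.12 -308.1   154.81] 1.8792679102270118
baseFL [ 575.67 -150.44   20.49] 4.241154520486348
baseFR [ 564.13 -305.63   30.  ] 0.6565096104274037
```

View pics/c3.png

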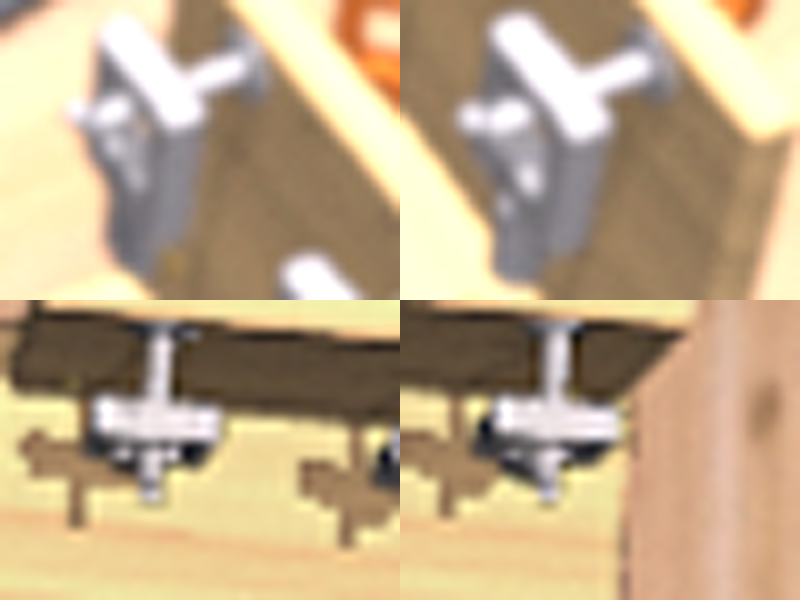

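The contrast crop shows the left key with a flat side running on below the head. The right key has a bright cap at (505,205) and a rounded shank bulging in front of the head, so the left key looks like the flat one. I'll check this with one bigger crop and fit the frames in the same step.

Run:
```python
from h import *
s=cv2.imread("pics/scene0.png");t=cv2.imread("pics/top0.png")
f=lambda im,k,w,h:cv2.resize(cv2.convertScaleAbs(im,alpha=k),(w,h),interpolation=cv2.INTER_LINEAR)
o=np.vstack([np.hstack([f(s[218:248,330:355],2,400,400)[:,:],f(s[247:277,354:379],2,400,400)]),np.hstack([f(t[176:191,300:330],1.3,400,200),f(t[180:195,330:360],1.3,400,200)])])
cv2.imwrite("pics/c4.png",o)
# stand yaw from board, box yaw from ball/rotor/screws
S1=lambda u,v:(300+u/5,195+v/5);B=lambda u,v:(290+(u-500)/4,155+v/4)
for z,ps in ((151,[("L",S1(245,30),B(558,36)),("R",S1(478,290),B(778,55))]),(22,[("FL",S1(20,318),B(527,207)),("FR",S1(205,600),B(743,224)),]),(140,[("lipL",S1(185,140),B(601,126)),("lipR",S1(292,290),B(719,138))])):
  for n,a,b in ps: print(n,onz("scene",a,z),onz("top",b,z))
```

```text
L [ 672.59 -158.71  151.  ] [ 673.27 -161.32  151.  ]
R [ 667.6  -306.35  151.  ] [ 664.08 -308.28  151.  ]
FL [ 577.06 -152.1    22.  ] [ 573.53 -149.5    22.  ]
FR [ 567.8  -302.06   22.  ] [ 564.73 -306.82   22.  ]
lipL [ 625.39 -187.86  140.  ] [ 615.12 -191.71  140.  ]
lipR [ 617.31 -267.5   140.  ] [ 608.91 -270.78  140.  ]
```

View pics/c4.png

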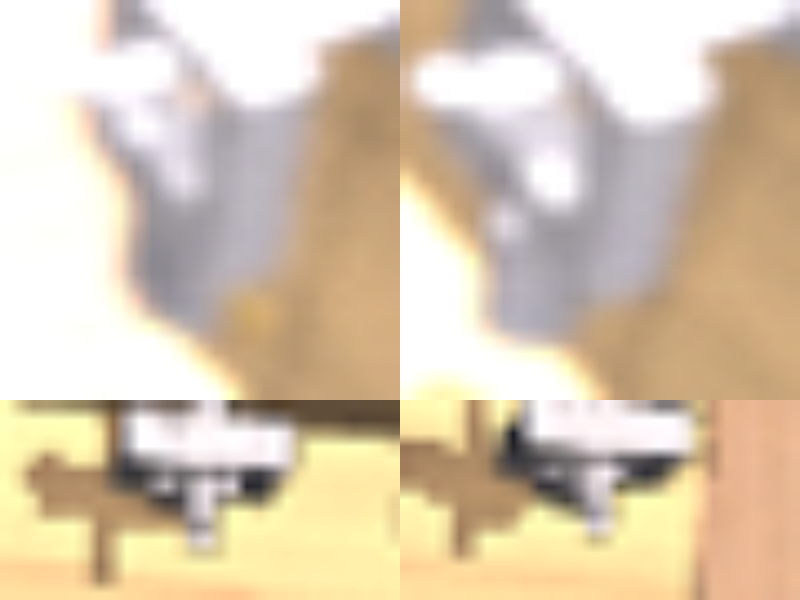

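The bigger crop settles it. The right key has a round protruding shank, with its cap at (505,220) and a round shadow. The left key is flat, so it is the flat_key, on the +y peg. Next I'll measure the head's top face, the rotor and the slot by masks.

```bash
cat >> h.py <<'E'
def blob(n,im,roi,f):
    r0,r1,c0,c1=roi;k=8
    a=cv2.resize(im[r0:r1,c0:c1],None,fx=k,fy=k,interpolation=cv2.INTER_CUBIC)
    m=f(a).astype(np.uint8)*255
    cs=sorted(cv2.findContours(m,cv2.RETR_EXTERNAL,cv2.CHAIN_APPROX_NONE)[0],key=cv2.contourArea)[::-1][:3]
    out=[]
    for c in cs:
        (x,y),(w,h),an=cv2.minAreaRect(c);out.append((c0+(x+.5)/k-.5,r0+(y+.5)/k-.5,w/k,h/k,an,cv2.contourArea(c)/k/k))
    return out
E
python3 - <<'E'
from h import *
s=cv2.imread("pics/scene0.png");t=cv2.imread("pics/top0.png")
def bright(th):
    return lambda a:(a.min(2)>th)
for n,im,roi in(("top",t,(174,186,304,326)),("top",t,(176,188,333,356)),("scene",s,(208,228,332,352)),("scene",s,(236,258,355,378))):
    for th in (120,140): print(n,roi,th,[np.round(b,2) for b in blob(n,im,roi,bright(th))[:2]])
dark=lambda th:(lambda a:a.max(2)<th)
for n,im,roi in(("top",t,(172,193,204,228)),("scene",s,(146,173,258,286))):
    g=im[roi[0]:roi[1],roi[2]:roi[3]].max(2); print(n,roi);print(g)
E
```

```text
top (174, 186, 304, 326) 120 [array([317.69, 180.27,  18.56,  10.35,  29.32,  85.35]), array([305.31, 178.38,   3.62,   3.5 ,  90.  ,  10.97])]
top (174, 186, 304, 326) 140 [array([315.25, 177.  ,   6.88,  12.38,  90.  ,  44.24]), array([315.28, 182.51,   2.42,   3.62,  41.19,   4.38])]
top (176, 188, 333, 356) 120 [array([345.13, 179.66,   8.26,  13.17,  87.71,  52.53]), array([349.19, 186.19,   6.  ,   2.5 ,  -0.  ,   7.44])]
top (176, 188, 333, 356) 140 [array([345.31, 179.5 ,   7.88,  12.5 ,  90.  ,  45.15]), array([344.46, 185.92,   2.31,   3.12,  17.53,   4.57])]
scene (208, 228, 332, 352) 120 [array([341.5 , 217.5 ,  19.88,  19.88,  90.  , 218.96]), array([338.56, 226.56,   1.75,   2.  ,  90.  ,   2.52])]
scene (208, 228, 332, 352) 140 [array([342.73, 217.69,  16.85,   9.86,  28.56,  89.72]), array([335.64, 222.55,   8.34,   3.88,  14.04,  18.16])]
scene (236, 258, 355, 378) 120 [array([366.95, 248.34,  19.69,  12.81,  17.55, 123.85]), array([358.97, 252.84,   4.39,   8.86,  82.09,  27.93])]
scene (236, 258, 355, 378) 140 [array([367.03, 248.35,  19.02,  11.78,  17.8 , 101.39]
[... 4693 characters left out ...]
166 166 166 164 161 161 164 174 182 180 161 138 136 149 167 179 179 180
  176 166 151 119  98 101 102 106 114 130]
 [167 166 166 165 165 161 155 158 168 172 168 160 157 161 169 170 167 164
  162 154 135 101  68  61  62  64  72  88]
 [167 166 167 166 165 162 158 153 154 157 157 154 153 156 160 159 156 160
  158 140 109  73  50  46  51  49  45  52]
 [167 167 166 166 166 167 164 160 158 149 139 144 147 154 162 162 163 164
  153 121  78  49  42  51  59  54  48  39]
 [167 167 167 167 167 166 166 165 160 144 131 144 158 161 165 166 167 163
  147 103  56  37  42  50  56  56  48  38]
 [165 166 166 169 167 166 167 167 162 145 136 150 163 165 167 168 169 164
  139  94  48  34  39  46  51  51  46  41]]
```

Run:
```python
from h import *
print("head",tri((342.7,217.8),(315.2,178.3)),onz("top",(315.2,178.3),148),onz("scene",(342.7,217.8),148))
print("rotor",tri((271.6,158.9),(214.4,181.9)),onz("top",(214.4,181.9),104.4),onz("scene",(271.6,158.9),104.4))
# predicted stand points given origin guess
t=cv2.imread("pics/top0.png");print(t[168:190,307:324].max(2))
```

```text
head (array([ 635.43, -190.35,  151.39]), np.float64(0.32695640399269327)) [ 635.9  -190.58  148.  ] [ 637.69 -187.89  148.  ]
rotor (array([627.08,  81.18, 106.89]), np.float64(1.0735366337190313)) [627.    81.67 104.4 ] [629.02  83.78 104.4 ]
[[ 55  57  72  85 102 140 173 183 188 194 198 194 196 198 196 199 205]
 [ 72  71  71  67  63  49  46  63  91 113  94  66  70  79  83 114 161]
 [ 72  72  73  73  73  71  56  43  99 129  54  78  95  67  67  66  61]
 [ 73  75  71  72  73  74  67  70 149 197  95  59  71  72  70  72  72]
 [ 79  76  77  76  77  71  60  74 153 189  75  68  72  72  74  74  74]
 [ 81  80  78  78  74  66  68  85 157 188  71  72  74  77  75  75  75]
 [ 86  75  81  74  68  72  76  94 158 177  71  78  78  78  79  78  77]
 [ 93  69  62  58  64  71  64 104 176 174  55  72  75  79  80  79  80]
 [ 94  71  82 117 106  91  86 120 176 167  64  82  70  63  68  72  74]
 [171 106 141 220 193 163 161 185 197 182 140 149 116 105 105  80  74]
 [197 113 127 217 203 189 178 201 200 203 206 204 195 208 185 135 135]
 [195 105 124 209 203 202 197 203 201 201 205 200 191 206 180 160 218]
 [183  87  63 106 125 147 165 187 187 184 191 191 193 199 179 161 208]
 [122  72  44  42  69 104  81  91 116  87 113  59  49  80 141 189 203]
 [129  94  68  63 105 151  86 141 186 156 170  34  40  87 173 207 203]
 [145 141 130 117  70  46  52 138 180 107 116  99  86 149 214 204 201]
 [138 142 142 138 117  97  87 135 172 156 221 206 189 211 206 200 200]
 [131 138 156 155 153 159 145 106 123 164 211 205 205 204 202 201 202]
 [125 163 216 209 209 215 193 159 178 172 207 202 202 201 201 201 201]
 [125 161 210 204 203 204 192 167 164 173 204 201 200 201 199 201 200]
 [112 154 207 201 202 201 203 206 205 205 202 201 202 200 200 201 202]
 [125 159 204 201 201 199 200 200 201 200 200 202 201 201 201 200 201]]
```

Emit:
{"op": "arm_command", "data": {"delta_pos": [[0.08, -0.14, 0.03], [0.16, -0.28, 0.06], [0.24, -0.42, 0.1], [0.32, -0.56, 0.13], [0.4, -0.7, 0.16]], "delta_rot": [[0, 0, 0.03], [0, 0, 0.06], [0, 0, 0.09], [0, 0, 0.12], [0, 0, 0.15]], "claw": [0.42, 0.42, 0.42, 0.42, 0.42]}}

```text
t: 0.52
eef_pos: [282.5, 421.1, 254.8]
tcp_rot: [-3.141, -0.0, 3.084]
ft_force: [1.7, 0.1, 0.3]
opening: 0.707
grip_force: 0.0
```

Emit:
{"op": "arm_command", "data": {"delta_pos": [[0.08, -0.14, 0], [0.16, -0.28, 0], [0.24, -0.42, 0], [0.32, -0.56, 0], [0.4, -0.7, 0]], "delta_rot": [[0, 0, 0], [0, 0, 0], [0, 0, 0], [0, 0, 0], [0, 0, 0]], "claw": [0.42, 0.42, 0.42, 0.42, 0.42]}}

```text
t: 0.93
eef_pos: [382.6, 246.0, 254.7]
tcp_rot: [3.141, 0.0, 3.082]
ft_force: [0.9, 0.4, 0.2]
opening: 0.58
grip_force: 0.0
```

Emit:
{"op": "arm_command", "data": {"delta_pos": [[0.08, -0.14, 0], [0.16, -0.28, 0], [0.24, -0.42, 0], [0.32, -0.56, 0], [0.4, -0.7, 0]], "delta_rot": [[0, 0, 0], [0, 0, 0], [0, 0, 0], [0, 0, 0], [0, 0, 0]], "claw": [0.42, 0.42, 0.42, 0.42, 0.42]}}

```text
t: 1.35
eef_pos: [482.7, 70.9, 254.6]
tcp_rot: [3.141, -0.0, 3.081]
ft_force: [0.7, 1.4, -0.0]
opening: 0.581
grip_force: 0.0
```

Emit:
{"op": "arm_command", "data": {"delta_pos": [[0.08, -0.14, 0], [0.16, -0.28, 0], [0.24, -0.42, 0], [0.32, -0.56, 0], [0.4, -0.7, 0]], "delta_rot": [[0, 0, 0], [0, 0, 0], [0, 0, 0], [0, 0, 0], [0, 0, 0]], "claw": [0.42, 0.42, 0.42, 0.42, 0.42]}}

```text
t: 1.77
eef_pos: [582.7, -104.2, 254.4]
tcp_rot: [3.141, -0.0, 3.081]
ft_force: [0.6, 1.0, 0.0]
opening: 0.578
grip_force: 0.0
```

Emit:
{"op": "arm_command", "data": {"delta_pos": [[0.08, -0.13, -0.03], [0.16, -0.26, -0.06], [0.211, -0.345, -0.12], [0.211, -0.345, -0.17], [0.211, -0.345, -0.2]], "delta_rot": [[0, 0, 0], [0, 0, 0], [0, 0, 0], [0, 0, 0], [0, 0, 0]], "claw": [0.42, 0.42, 0.42, 0.42, 0.42]}}

```text
t: 2.18
eef_pos: [634.5, -189.5, 202.1]
tcp_rot: [3.141, -0.003, 3.08]
ft_force: [-0.8, 0.8, -0.3]
opening: 0.581
grip_force: 0.0
```

Run:
```python
from h import *
s=read_camera("scene")[:,:,::-1];t=read_camera("top")[:,:,::-1]
cv2.imwrite("pics/s1.png",s);cv2.imwrite("pics/t1.png",t)
f=lambda im:cv2.resize(im,(400,400),interpolation=cv2.INTER_CUBIC)
cv2.imwrite("pics/c5.png",np.hstack([f(s[180:260,300:380]),f(t[140:210,285:355])]))
st=state();print(st["eef_pos"],st["tcp_rot"],st["joints"])
```

```text
[ 634.14 -187.91  203.03] [ 3.14 -0.    3.08] [-0.39  0.56  1.47  0.    1.12 -1.9 ]
```

View pics/c5.png

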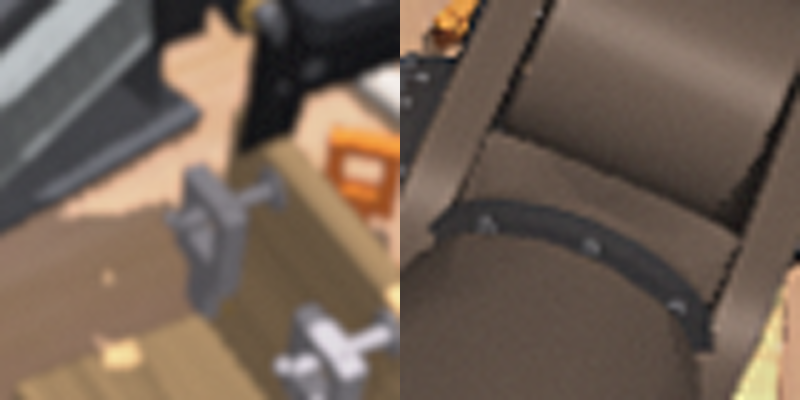

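The crop shows the key hanging at (210,235), below the opened gripper. The top view is blocked by the arm. I'll descend around the head.

Emit:
{"op": "arm_command", "data": {"delta_pos": [[0.003, -0.008, -0.05], [0.003, -0.008, -0.13], [0.003, -0.008, -0.22], [0.003, -0.008, -0.3], [0.003, -0.008, -0.37]], "delta_rot": [[0, 0, 0], [0, 0, 0], [0, 0, 0], [0, 0, 0], [0, 0, 0]], "claw": [0.42, 0.42, 0.42, 0.42, 0.42]}}

```text
t: 2.7
eef_pos: [635.6, -189.6, 111.4]
tcp_rot: [-3.141, 0.001, 3.083]
ft_force: [0.7, -0.7, -0.5]
opening: 0.581
grip_force: 0.0
```

Emit:
{"op": "arm_command", "data": {"delta_pos": [[0, 0, 0], [0, 0, 0], [0, 0, 0], [0, 0, 0], [0, 0, 0]], "delta_rot": [[0, 0, 0], [0, 0, 0], [0, 0, 0], [0, 0, 0], [0, 0, 0]], "claw": [0.5, 0.6, 0.8, 0.8, 0.8]}}

```text
t: 3.12
eef_pos: [636.3, -190.4, 113.6]
tcp_rot: [-3.141, 0.002, 3.082]
ft_force: [0.9, 0.6, 3.1]
opening: 0.353
grip_force: 30.0
```

Emit:
{"op": "arm_command", "data": {"delta_pos": [[0, 0, 0.02], [0, 0, 0.042], [0, 0, 0.042], [0, 0, 0.042], [0, 0, 0.042]], "delta_rot": [[0, 0, 0], [0, 0, 0], [0, 0, 0], [0, 0, 0], [0, 0, 0]], "claw": [0.8, 0.8, 0.8, 0.8, 0.8]}}

```text
t: 3.53
eef_pos: [635.6, -190.4, 122.7]
tcp_rot: [3.142, 0.0, 3.081]
ft_force: [-1.4, 1.0, -0.8]
opening: 0.351
grip_force: 30.0
```

Run:
```python
from h import *
s=read_camera("scene")[:,:,::-1];cv2.imwrite("pics/s2.png",s)
st=state();print(st["eef_pos"],st["tcp_rot"],st["ft_force"],st["opening"])
g0=cv2.imread("pics/s1.png")[205:250,325:355].max(2);g1=s[205:250,325:355].max(2)
# vertical image shift of key patch
r=cv2.matchTemplate(s[190:260,315:365],cv2.imread("pics/s1.png")[212:232,336:350],cv2.TM_CCOEFF_NORMED);print(cv2.minMaxLoc(r), "orig",(21,22), proj("scene",(636,-190,130)),proj("scene",(636,-190,140)))
```

```text
[ 635.57 -190.35  122.56] [ 3.14 -0.    3.08] [ 0.51  0.36 -0.49] 0.35515420213183957
(-0.5623683929443359, 0.6828821301460266, (33, 41), (6, 32)) orig (21, 22) [341.8  225.23] [342.24 221.69]
```

Force is near zero after the lift. Now I'll draw the key off along the stand's -x.

Emit:
{"op": "arm_command", "data": {"delta_pos": [[-0.05, 0.003, 0], [-0.1, 0.006, 0], [-0.15, 0.009, 0], [-0.2, 0.012, 0], [-0.25, 0.015, 0]], "delta_rot": [[0, 0, 0], [0, 0, 0], [0, 0, 0], [0, 0, 0], [0, 0, 0]], "claw": [0.8, 0.8, 0.8, 0.8, 0.8]}}

```text
t: 4.0
eef_pos: [572.4, -186.5, 122.4]
tcp_rot: [3.141, -0.0, 3.081]
ft_force: [0.4, 0.4, -0.2]
opening: 0.358
grip_force: 30.0
```

Run:
```python
from h import *
s=read_camera("scene")[:,:,::-1];cv2.imwrite("pics/s3.png",s)
st=state();print(st["eef_pos"],st["tcp_rot"],st["ft_force"],st["opening"]);p=proj("scene",st["eef_pos"]);print(p)
c,r=p.astype(int);cv2.imwrite("pics/c6.png",cv2.resize(s[r-45:r+45,c-60:c+60],(800,600),interpolation=cv2.INTER_CUBIC));print(c,r)
```

```text
[ 570.5  -186.21  122.36] [ 3.14 -0.    3.08] [ 1.11 -0.75 -0.28] 0.35654645975702814
[311.73 239.3 ]
311 239
```

View pics/c6.png

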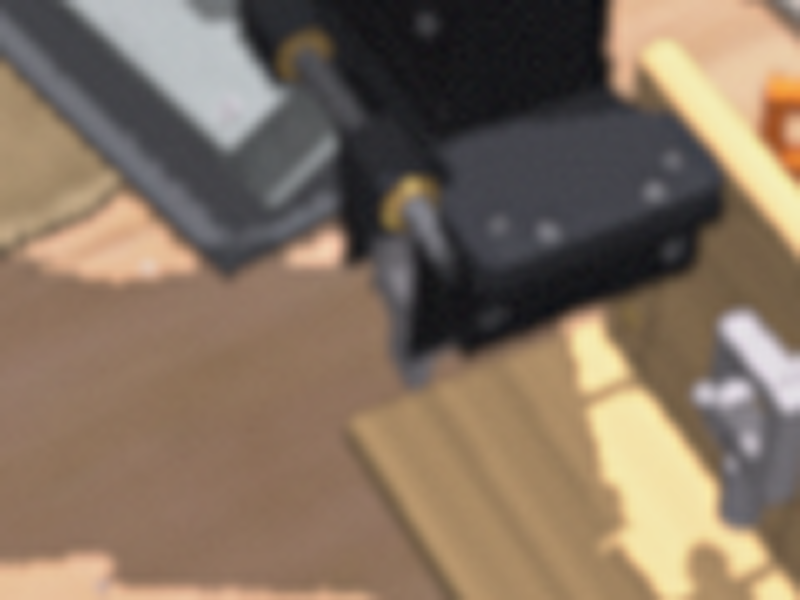

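The crop shows the key gripped upright with its blade tip at about (415,382), i.e. scene pixel (312.7,250.8). The other key is still hanging. Next I'll work out the box yaw and the hover pose.

Run:
```python
from h import *
t=cv2.imread("pics/top0.png").astype(float).mean(2)
g=cv2.GaussianBlur(t,(3,3),0)
for name,r0,r1,z,cols,mode in(("front",200,212,67.3,range(214,262,2),1),("rear",146,160,130.7,range(205,258,2),0)):
    P=[]
    for c in cols:
        d=np.diff(g[r0:r1,c]);i=np.argmin(d) if mode else np.argmax(d)
        if 0<i<len(d)-1:
            a,b,e=d[i-1],d[i],d[i+1];o=.5*(a-e)/(a-2*b+e)
        else:o=0
        P.append(onz("top",(c,r0+i+.5+o),z)[:2])
    P=np.array(P,np.float32);v=cv2.fitLine(P,cv2.DIST_HUBER,0,.01,.01).ravel();v[:2]*=np.sign(v[1])
    print(name,v,"yaw",np.arctan2(-v[0],v[1]), "resid",np.std((P-v[2:])@[v[1],-v[0]]))
# tip height
for z in (84,88,92): print(z,proj("scene",(570.5,-186.2,z)))
from scipy.spatial.transform import Rotation as R
K=np.array([627.05,81.4,104.2])
for yaw in(.12,.135):
    Rb=R.from_euler("z",yaw)*R.from_euler("y",-25,degrees=True); n=Rb.as_matrix()[:,2]
    # tool: x -> -xb? current yaw 3.081: tool x=(-1,..), y=+y, z=-z
    Rt=R.from_matrix(Rb.as_matrix()@np.diag([-1,1,-1]))
    R0=R.from_euler("xyz",[np.pi,0,3.0814]); rv=(Rt*R0.inv()).as_rotvec()
    print("yaw",yaw,"n",n,"tool rpy",Rt.as_euler("xyz"),"rotvec units",(rv/(np.pi/2)).round(4))
    for h in(40,32,0): print("h",h,"TCP",K+n*(8+h))
```

```text
front [ -0.13   0.99 568.44  20.99] yaw 0.13099869 resid 0.7158167
rear [ -0.13   0.99 704.21  48.03] yaw 0.13413353 resid 0.224668
84 [310.99 252.12]
88 [311.07 250.82]
92 [311.14 249.51]
yaw 0.12 n [-0.42 -0.05  0.91] tool rpy [-3.14  0.44 -3.02] rotvec units [ 0.01 -0.28  0.11]
h 40 TCP [606.91  78.97 147.7 ]
h 32 TCP [610.27  79.38 140.45]
h 0 TCP [623.69  81.   111.45]
yaw 0.135 n [-0.42 -0.06  0.91] tool rpy [-3.14  0.44 -3.01] rotvec units [ 0.01 -0.28  0.12]
h 40 TCP [606.95  78.67 147.7 ]
h 32 TCP [610.3   79.12 140.45]
h 0 TCP [623.7   80.94 111.45]
```

Run:
```python
from h import *
s=cv2.imread("pics/s3.png");print(s[226:255,301:322].max(2))
for dx in(-5,5):
  for dy in(-17,17):
    for z in(114,158): print("head",dx,dy,z,proj("scene",(570.5+dx+.06*dy,-186.2+dy,z)))
for dx in(-3.5,3.5):
  for dy in(-7,7):
    for z in(90,114): print("blade",dx,dy,z,proj("scene",(570.5+dx+.06*dy,-186.2+dy,z)))
```

```text
[[ 74  47  30  31  35  33  49  99 137 134 111 107 127 136 126  90  64  68
   75  77  78]
 [ 97  65  36  28  33  35  43  86 122 123 102  93 112 133 128  98  62  59
   70  76  78]
 [142  97  48  30  30  37  40  61  88  97  89  84 100 122 125 102  67  51
   61  71  76]
 [196 137  67  31  31  42  54  62  72  82  82  76  85 103 119 113  81  50
   50  66  75]
 [227 159  76  30  33  49  68  80  90  94  88  74  65  80 108 114  92  58
   47  57  70]
 [228 156  73  30  34  54  76  89  98 102  96  77  53  59  90 104  90  64
   46  47  59]
 [210 139  71  46  56  71  83  92 100 104  99  79  50  44  68  86  83  66
   47  38  47]
 [183 132  90  84  96 101  92  95 104 109 107  86  54  33  44  62  68  58
   43  32  41]
 [157 138 123 122 127 118 103  98 112 122 119  95  57  28  30  42  52  50
   39  31  33]
 [150 145 143 143 141 123 101  98 114 131 127  98  57  28  23  32  42  45
   34  28  30]
 [147 147 147 147 141 120  99  92 108 127 128  97  55  28  26  25  31  36
   31  26  27]
 [146 146 146 144 141 126 111  95 100 118 123  93  52  25  22  23  29  28
   25  25  27]
 [145 145 144 144 143 138 126 10
[... 1289 characters left out ...]
 171 169 166]
 [143 143 143 144 143 143 142 140 141 143 149 150 150 151 153 158 168 174
  174 171 167]
 [144 143 144 142 143 144 145 145 148 154 162 165 163 158 155 157 163 170
  173 173 169]]
head -5 -17 114 [313.63 249.38]
head -5 -17 158 [314.62 233.88]
head -5 17 114 [305.14 237.1 ]
head -5 17 158 [305.79 221.55]
head 5 -17 114 [318.13 247.34]
head 5 -17 158 [319.28 231.84]
head 5 17 114 [309.56 235.16]
head 5 17 158 [310.36 219.61]
blade -3.5 -7 90 [311.3  253.39]
blade -3.5 -7 114 [311.76 245.4 ]
blade -3.5 7 90 [307.87 248.36]
blade -3.5 7 114 [308.26 240.35]
blade 3.5 -7 90 [314.36 252.  ]
blade 3.5 -7 114 [314.89 244.  ]
blade 3.5 7 90 [310.91 246.99]
blade 3.5 7 114 [311.37 238.97]
```

Run:
```python
from h import *
from scipy.spatial.transform import Rotation as R
np.set_printoptions(suppress=True,precision=4)
st=state();print(st["eef_pos"],st["tcp_rot"])
Rb=R.from_euler("z",.133)*R.from_euler("y",-25,degrees=True);n=Rb.as_matrix()[:,2];print(n,Rb.as_matrix()[:,0])
Rt=R.from_matrix(Rb.as_matrix()@np.diag([-1,1,-1]));rv=(Rt*R.from_euler("xyz",[np.pi,0,3.0814]).inv()).as_rotvec()/(np.pi/2);print(rv, Rt.as_euler("xyz"))
print((np.array([627.05,81.4,104.2])+n*42.4-[573.2,-186.7,122.7])/250)
```

```text
[ 570.502  -186.2116  122.3634] [ 3.1409 -0.0021  3.0813]
[-0.4189 -0.056   0.9063] [0.8983 0.1202 0.4226]
[ 0.0101 -0.278   0.121 ] [-3.1416  0.4363 -3.0086]
[0.1444 1.0629 0.0797]
```

Emit:
{"op": "arm_command", "data": {"delta_pos": [[0, 0, 0], [0, 0.01, 0.08], [0, 0.04, 0.2], [0, 0.1, 0.3], [0.02, 0.2, 0.36]], "delta_rot": [[0, 0, 0], [0, 0, 0], [0, 0, 0], [0, 0, 0], [0, 0, 0]], "claw": [0.8, 0.8, 0.8, 0.8, 0.8]}}

```text
t: 4.47
eef_pos: [579.2, -137.7, 215.3]
tcp_rot: [-3.141, 0.003, 3.079]
ft_force: [0.5, 1.1, 0.1]
opening: 0.357
grip_force: 30.0
```

Emit:
{"op": "arm_command", "data": {"delta_pos": [[0.02, 0.15, 0], [0.04, 0.3, 0], [0.06, 0.45, 0], [0.08, 0.6, 0], [0.1, 0.74, -0.03]], "delta_rot": [[0.002, -0.056, 0.024], [0.004, -0.111, 0.048], [0.006, -0.167, 0.073], [0.008, -0.222, 0.097], [0.0101, -0.278, 0.121]], "claw": [0.8, 0.8, 0.8, 0.8, 0.8]}}

```text
t: 4.88
eef_pos: [604.4, 50.4, 207.1]
tcp_rot: [-3.141, 0.444, -3.006]
ft_force: [1.7, 0.2, -0.8]
opening: 0.357
grip_force: 30.0
```

Emit:
{"op": "arm_command", "data": {"delta_pos": [[0.012, 0.06, -0.06], [0.02, 0.11, -0.13], [0.0244, 0.1229, -0.2], [0.0244, 0.1229, -0.24], [0.0244, 0.1229, -0.2503]], "delta_rot": [[0, 0, 0], [0, 0, 0], [0, 0, 0], [0, 0, 0], [0, 0, 0]], "claw": [0.8, 0.8, 0.8, 0.8, 0.8]}}

```text
t: 5.3
eef_pos: [609.2, 79.4, 140.8]
tcp_rot: [3.141, 0.434, -3.008]
ft_force: [-0.6, -0.7, -0.2]
opening: 0.357
grip_force: 30.0
```

Emit:
{"op": "arm_command", "data": {"delta_pos": [[0, 0, 0], [0, 0, 0], [0, 0, 0], [0, 0, 0], [0, 0, 0]], "delta_rot": [[0, 0, 0], [0, 0, 0], [0, 0, 0], [0, 0, 0], [0, 0, 0]], "claw": [0.8, 0.8, 0.8, 0.8, 0.8]}}

```text
t: 5.72
eef_pos: [609.6, 78.8, 143.3]
tcp_rot: [-3.141, 0.437, -3.009]
ft_force: [0.4, -0.9, 0.1]
opening: 0.356
grip_force: 30.0
```

Run:
```python
from h import *
s=read_camera("scene")[:,:,::-1];t=read_camera("top")[:,:,::-1]
cv2.imwrite("pics/s4.png",s);cv2.imwrite("pics/t4.png",t)
st=state();print(st["eef_pos"],st["tcp_rot"],st["joints"],st["ft_force"])
f=lambda im,w,h:cv2.resize(im,(w,h),interpolation=cv2.INTER_CUBIC)
cv2.imwrite("pics/c7.png",np.hstack([f(s[130:190,245:300],550,600),f(t[150:210,200:225],250,600)]))
from scipy.spatial.transform import Rotation as R
Rt=R.from_euler("xyz",st["tcp_rot"]).as_matrix()
tip=st["eef_pos"]+Rt[:,2]*34.4;print("tip pred",tip,proj("scene",tip),"slot",proj("scene",(627.05,81.4,104.2)))
```

```text
[609.41  78.95 143.07] [-3.14  0.44 -3.01] [-0.    0.45  1.97  0.2   0.3  -1.89] [-0.9   0.49 -1.03]
tip pred [623.85  80.88 111.91] [270.15 157.77] slot [271.35 159.79]
```

View pics/c7.png

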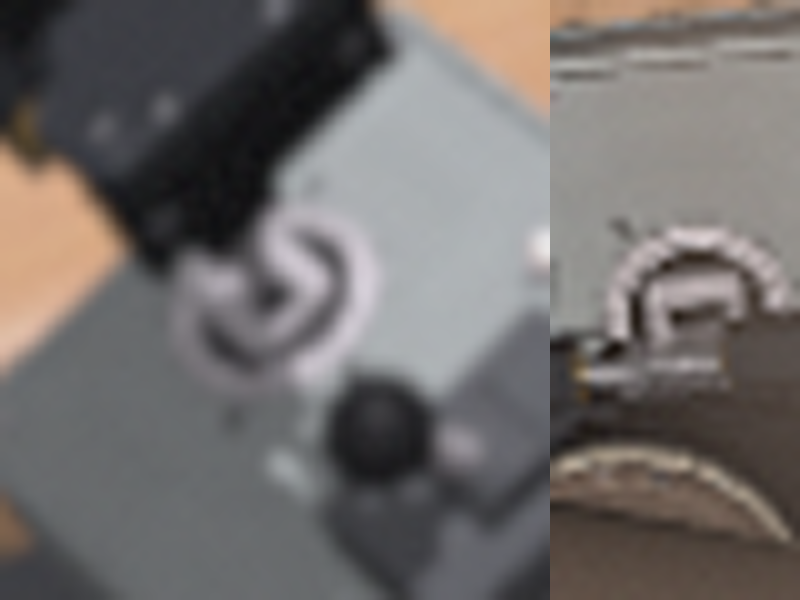

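The crop shows the near finger hiding most of the blade. The slot mouth is still visible at (268,292), and the blade end looks to be just above and left of it at (255,275), which matches the prediction. I'll feel my way down along the normal.

Emit:
{"op": "arm_command", "data": {"delta_pos": [[0.0084, 0.0011, -0.0181], [0.0117, 0.0016, -0.0254], [0.0151, 0.002, -0.0326], [0.0168, 0.0022, -0.0363], [0.0168, 0.0022, -0.0363]], "delta_rot": [[0, 0, 0], [0, 0, 0], [0, 0, 0], [0, 0, 0], [0, 0, 0]], "claw": [0.8, 0.8, 0.8, 0.8, 0.8]}}

```text
t: 6.23
eef_pos: [613.4, 79.7, 133.1]
tcp_rot: [3.141, 0.436, -3.009]
ft_force: [-0.0, 0.1, -1.9]
opening: 0.356
grip_force: 30.0
```

Emit:
{"op": "arm_command", "data": {"delta_pos": [[0.0017, 0.0002, -0.0036], [0.0034, 0.0004, -0.0073], [0.0034, 0.0004, -0.0073], [0.0034, 0.0004, -0.0073], [0.0034, 0.0004, -0.0073]], "delta_rot": [[0, 0, 0], [0, 0, 0], [0, 0, 0], [0, 0, 0], [0, 0, 0]], "claw": [0.8, 0.8, 0.8, 0.8, 0.8]}}

```text
t: 6.65
eef_pos: [614.3, 79.9, 131.6]
tcp_rot: [3.141, 0.436, -3.009]
ft_force: [0.3, 2.7, -1.6]
opening: 0.356
grip_force: 30.0
```

Emit:
{"op": "arm_command", "data": {"delta_pos": [[0.0034, 0.0004, -0.0073], [0.0067, 0.0009, -0.0145], [0.0067, 0.0009, -0.0145], [0.0067, 0.0009, -0.0145], [0.0067, 0.0009, -0.0145]], "delta_rot": [[0, 0, 0], [0, 0, 0], [0, 0, 0], [0, 0, 0], [0, 0, 0]], "claw": [0.8, 0.8, 0.8, 0.8, 0.8]}}

```text
t: 7.07
eef_pos: [616.0, 80.1, 127.9]
tcp_rot: [3.141, 0.436, -3.009]
ft_force: [1.3, 5.4, -2.4]
opening: 0.356
grip_force: 30.0
```

Run:
```python
from h import *
a=read_camera("scene")
F=[];
for i in range(6):
    st=state();F.append(np.r_[st["ft_force"],st["moment"]]);read_camera("top") if i<5 else 0
print(np.mean(F,0),np.std(F,0),st["eef_pos"],st["opening"])
g=a[145:170,258:285].max(2);print(g)
```

```text
[ 1.3   5.23 -2.58  1.04  0.21  0.49] [0.6  0.33 0.29 0.03 0.03 0.02] [616.    80.13 127.85] 0.35553106099651177
[[ 67  69  68  67  67  76  80  74  65  54  44  37  37  30  26  23  26  24
   20  21  20  24  40  75 113 148 168]
 [ 77  77  73  68  70  79  81  72  57  44  37  34  31  27  26  24  20  23
   21  18  26  44  77 116 149 169 176]
 [ 89  85  75  71  72  76  70  59  46  37  35  30  28  23  21  21  24  21
   19  28  54  87 118 150 170 176 179]
 [ 90  82  75  75  73  68  57  43  38  33  32  24  25  21  22  20  21  22
   29  55  93 131 155 171 178 180 178]
 [ 78  76  77  76  68  54  43  39  33  31  26  23  22  21  22  24  22  32
   56  94 133 162 175 179 180 179 178]
 [ 69  74  75  68  57  46  37  33  29  25  24  23  26  24  22  25  32  61
  100 137 163 176 180 180 179 179 179]
 [ 64  67  66  56  43  35  34  29  25  24  21  21  24  24  22  24  52  95
  138 173 186 188 184 179 179 180 180]
 [ 55  54  48  43  36  31  28  25  26  22  21  25  22  21  20  24  54 102
  150 181 194 195 191 185 179 180 178]
 [ 47  41  36  35  32  29  24  24  21  19  21  20  23  24  21  23  45  85
  125 154
[... 1138 characters left out ...]
 199 183 178 180 180]
 [109 109 109 112 117 120 118  96  67  58  78 101 112 111 103  96  92 103
  135 172 196 199 185 178 178 180 179]
 [108 109 108 109 113 117 119 109  87  67  63  75  90  97  99  99 100 117
  154 186 193 179 167 172 175 177 177]
 [108 109 107 107 108 113 118 118 111  98  84  75  81  99 113 116 116 125
  148 174 177 152 141 149 153 156 160]
 [110 109 108 107 108 108 114 120 121 119 108  99  99 111 124 127 123 123
  129 147 152 128 108 109 112 116 126]
 [110 111 110 108 108 107 109 114 118 119 116 114 113 117 120 121 118 115
  113 120 122 102  73  66  68  69  77]
 [109 109 109 109 109 108 107 107 110 111 111 111 110 111 113 112 110 110
  104  96  86  68  52  53  55  53  51]]
```

The key is entering the slot, and a side force of +5 N in y says to shift to +y.

Emit:
{"op": "arm_command", "data": {"delta_pos": [[0, 0.002, 0], [0, 0.004, 0], [0, 0.004, 0], [0, 0.004, 0], [0, 0.004, 0]], "delta_rot": [[0, 0, 0], [0, 0, 0], [0, 0, 0], [0, 0, 0], [0, 0, 0]], "claw": [0.8, 0.8, 0.8, 0.8, 0.8]}}

```text
t: 7.78
eef_pos: [616.0, 80.8, 128.1]
tcp_rot: [-3.142, 0.436, -3.009]
ft_force: [0.1, -0.2, -0.0]
opening: 0.352
grip_force: 30.0
```

Emit:
{"op": "arm_command", "data": {"delta_pos": [[0.0034, 0.0004, -0.0073], [0.0067, 0.0009, -0.0145], [0.0067, 0.0009, -0.0145], [0.0067, 0.0009, -0.0145], [0.0067, 0.0009, -0.0145]], "delta_rot": [[0, 0, 0], [0, 0, 0], [0, 0, 0], [0, 0, 0], [0, 0, 0]], "claw": [0.8, 0.8, 0.8, 0.8, 0.8]}}

```text
t: 8.2
eef_pos: [617.7, 81.2, 124.3]
tcp_rot: [3.142, 0.436, -3.009]
ft_force: [-0.2, -0.5, 0.1]
opening: 0.357
grip_force: 30.0
```

Emit:
{"op": "arm_command", "data": {"delta_pos": [[0.0034, 0.0004, -0.0073], [0.0067, 0.0009, -0.0145], [0.0101, 0.0013, -0.0218], [0.0134, 0.0018, -0.029], [0.0134, 0.0018, -0.029]], "delta_rot": [[0, 0, 0], [0, 0, 0], [0, 0, 0], [0, 0, 0], [0, 0, 0]], "claw": [0.8, 0.8, 0.8, 0.8, 0.8]}}

```text
t: 8.62
eef_pos: [621.0, 81.7, 116.7]
tcp_rot: [3.141, 0.436, -3.009]
ft_force: [0.1, -0.4, -0.6]
opening: 0.353
grip_force: 30.0
```

Emit:
{"op": "arm_command", "data": {"delta_pos": [[0.0017, 0.0002, -0.0036], [0.0034, 0.0004, -0.0073], [0.005, 0.0007, -0.0109], [0.005, 0.0007, -0.0109], [0.005, 0.0007, -0.0109]], "delta_rot": [[0, 0, 0], [0, 0, 0], [0, 0, 0], [0, 0, 0], [0, 0, 0]], "claw": [0.8, 0.8, 0.8, 0.8, 0.8]}}

```text
t: 9.03
eef_pos: [622.3, 81.8, 114.4]
tcp_rot: [3.142, 0.436, -3.009]
ft_force: [-0.1, 0.9, -0.7]
opening: 0.36
grip_force: 30.0
```

Emit:
{"op": "arm_command", "data": {"delta_pos": [[0.0017, 0.0002, -0.0036], [0.0034, 0.0004, -0.0073], [0.0034, 0.0004, -0.0073], [0.0034, 0.0004, -0.0073], [0.0034, 0.0004, -0.0073]], "delta_rot": [[0, 0, 0], [0, 0, 0], [0, 0, 0], [0, 0, 0], [0, 0, 0]], "claw": [0.8, 0.8, 0.8, 0.8, 0.8]}}

```text
t: 9.45
eef_pos: [623.1, 81.9, 112.7]
tcp_rot: [3.142, 0.436, -3.009]
ft_force: [-2.1, -0.1, 2.2]
opening: 0.357
grip_force: 30.0
```

Emit:
{"op": "arm_command", "data": {"delta_pos": [[0.0017, 0.0002, -0.0036], [0.0017, 0.0002, -0.0036], [0.0017, 0.0002, -0.0036], [0.0017, 0.0002, -0.0036], [0.0017, 0.0002, -0.0036]], "delta_rot": [[0, 0, 0], [0, 0, 0], [0, 0, 0], [0, 0, 0], [0, 0, 0]], "claw": [0.8, 0.8, 0.8, 0.8, 0.8]}}

```text
t: 9.87
eef_pos: [623.3, 82.0, 112.6]
tcp_rot: [3.142, 0.437, -3.009]
ft_force: [-9.4, -1.6, 12.0]
opening: 0.353
grip_force: 30.0
```

It is home: the shoulder contact gives 15 N along the normal. I'll ease off slightly and turn clockwise, about -n.

Emit:
{"op": "arm_command", "data": {"delta_pos": [[-0.0007, 0, 0.0015], [-0.0007, 0, 0.0015], [-0.0007, 0, 0.0015], [-0.0007, 0, 0.0015], [-0.0007, 0, 0.0015]], "delta_rot": [[0, 0, 0], [0.0251, 0.0034, -0.0544], [0.0503, 0.0067, -0.1088], [0.0754, 0.0101, -0.1631], [0.1005, 0.0134, -0.2175]], "claw": [0.8, 0.8, 0.8, 0.8, 0.8]}}

```text
t: 10.28
eef_pos: [623.6, 82.1, 112.9]
tcp_rot: [2.969, 0.404, 2.858]
ft_force: [-4.0, 1.4, 9.3]
opening: 0.356
grip_force: 30.0
```

Run:
```python
from cell import *
st=state();print(st["eef_pos"],st["tcp_rot"],st["ft_force"],st["moment"],st["joints"],st["opening"])
```

```text
[623.55470328  82.07876801 112.87785102] [2.96926387 0.40430746 2.85787581] [-4.03288772  1.36532515  9.29923582] [0.25065244 0.36184207 0.22180192] [ 1.80124905e-03  5.12915721e-01  1.95845738e+00  2.33014557e-01
  2.42184886e-01 -1.53490092e+00] 0.3559504398127985
```

Emit:
{"op": "arm_command", "data": {"delta_pos": [[0, 0, 0], [0, 0, 0], [0, 0, 0], [0, 0, 0], [0, 0, 0]], "delta_rot": [[0.0251, 0.0034, -0.0544], [0.0503, 0.0067, -0.1088], [0.0754, 0.0101, -0.1631], [0.1005, 0.0134, -0.2175], [0.1257, 0.0168, -0.2719]], "claw": [0.8, 0.8, 0.8, 0.8, 0.8]}}

```text
t: 10.7
eef_pos: [623.5, 82.4, 112.8]
tcp_rot: [2.803, 0.282, 2.374]
ft_force: [-3.8, 4.2, 8.5]
opening: 0.355
grip_force: 30.0
```

Run:
```python
from cell import *
st=state();print(st["eef_pos"],st["tcp_rot"],st["ft_force"],st["moment"],st["joints"],st["opening"])
```

```text
[623.50720505  82.40049042 112.84740636] [2.80285237 0.28249861 2.37368551] [-3.81900277  4.18195364  8.52230159] [0.63827141 0.34393181 0.37355314] [ 0.00228312  0.5129653   1.95844267  0.23328768  0.24224962 -1.06369696] 0.3553384931502484
```

Emit:
{"op": "arm_command", "data": {"delta_pos": [[0, 0.001, 0], [0, 0.001, 0], [0, 0.001, 0], [0, 0.001, 0], [0, 0.001, 0]], "delta_rot": [[0.0168, 0.0022, -0.0363], [0.0335, 0.0045, -0.0725], [0.0503, 0.0067, -0.1088], [0.067, 0.009, -0.145], [0.0838, 0.0112, -0.1813]], "claw": [0.8, 0.8, 0.8, 0.8, 0.8]}}

```text
t: 11.12
eef_pos: [623.5, 82.7, 112.9]
tcp_rot: [2.735, 0.168, 2.075]
ft_force: [-3.6, 3.3, 8.7]
opening: 0.354
grip_force: 30.0
```

Run:
```python
from cell import *
import numpy as np
st=state();m=st["moment"];print(st["eef_pos"],st["tcp_rot"],st["ft_force"],m,m@np.array([.4189,.056,-.9063]),st["joints"][5],st["opening"])
```

```text
[623.54494122  82.66064758 112.8907445 ] [2.73548737 0.16792303 2.07498093] [-3.61113937  3.25888871  8.66540194] [0.64137399 0.28371471 0.36116305] -0.042762482139489175 -0.7496350821761844 0.3536217230839642
```

Emit:
{"op": "arm_command", "data": {"delta_pos": [[0, 0, 0], [0, 0, 0], [0, 0, 0], [0, 0, 0], [0, 0, 0]], "delta_rot": [[0.0126, 0.0017, -0.0272], [0.0251, 0.0034, -0.0544], [0.0251, 0.0034, -0.0544], [0.0251, 0.0034, -0.0544], [0.0251, 0.0034, -0.0544]], "claw": [0.8, 0.8, 0.8, 0.8, 0.8]}}

```text
t: 11.53
eef_pos: [623.6, 82.7, 112.9]
tcp_rot: [2.723, 0.132, 1.991]
ft_force: [-3.9, 3.7, 8.6]
opening: 0.356
grip_force: 30.0
```

Run:
```python
from cell import *
import numpy as np
st=state();m=st["moment"];print(st["eef_pos"],st["tcp_rot"],st["ft_force"],m,m@np.array([.4189,.056,-.9063]),st["joints"][5],st["opening"])
```

```text
[623.61673522  82.67537333 112.91532366] [2.72293808 0.13171909 1.99101334] [-3.8898072   3.69864748  8.60724163] [0.50009447 0.2345433  0.56356657] -0.28813637911469037 -0.6583417153475755 0.356363394444303
```

The moment jumped to 0.29 N m at about 1.24 rad of tool turn, so it is at the stop. I'll relax slightly, release and retract along the normal.

Emit:
{"op": "arm_command", "data": {"delta_pos": [[0, 0, 0], [0, 0, 0], [0, 0, 0], [0, 0, 0], [0, 0, 0]], "delta_rot": [[0, 0, 0], [-0.0126, -0.0017, 0.0272], [-0.0126, -0.0017, 0.0272], [-0.0126, -0.0017, 0.0272], [-0.0126, -0.0017, 0.0272]], "claw": [0.8, 0.8, 0.8, 0.55, 0.5]}}

```text
t: 11.95
eef_pos: [623.5, 82.3, 112.2]
tcp_rot: [2.73, 0.15, 2.034]
ft_force: [-0.2, 0.8, -0.3]
opening: 0.444
grip_force: 0.0
```

Emit:
{"op": "arm_command", "data": {"delta_pos": [[0, 0, 0], [-0.034, -0.0045, 0.0725], [-0.084, -0.0112, 0.1813], [-0.134, -0.018, 0.29], [-0.184, -0.025, 0.4]], "delta_rot": [[0, 0, 0], [0, 0, 0], [0, 0, 0], [0, 0, 0], [0, 0, 0]], "claw": [0.5, 0.5, 0.5, 0.5, 0.5]}}

```text
t: 12.37
eef_pos: [576.6, 75.8, 212.6]
tcp_rot: [2.731, 0.15, 2.033]
ft_force: [0.5, 0.0, 0.1]
opening: 0.498
grip_force: 0.0
```

Run:
```python
from h import *
s=read_camera("scene")[:,:,::-1];cv2.imwrite("pics/s5.png",s)
st=state();print(st["eef_pos"],st["tcp_rot"],st["joints"],st["ft_force"],st["opening"])
t=read_camera("top")[:,:,::-1]
f=lambda im,w,h:cv2.resize(im,(w,h),interpolation=cv2.INTER_CUBIC)
cv2.imwrite("pics/c8.png",np.hstack([f(s[130:190,245:300],550,600),f(t[150:210,200:225],250,600)]))
```

```text
[576.48  75.81 217.94] [2.73 0.15 2.03] [-0.01  0.3   1.96  0.14  0.45 -0.62] [0.01 0.66 5.53] 0.5007689104973135
```

View pics/c8.png

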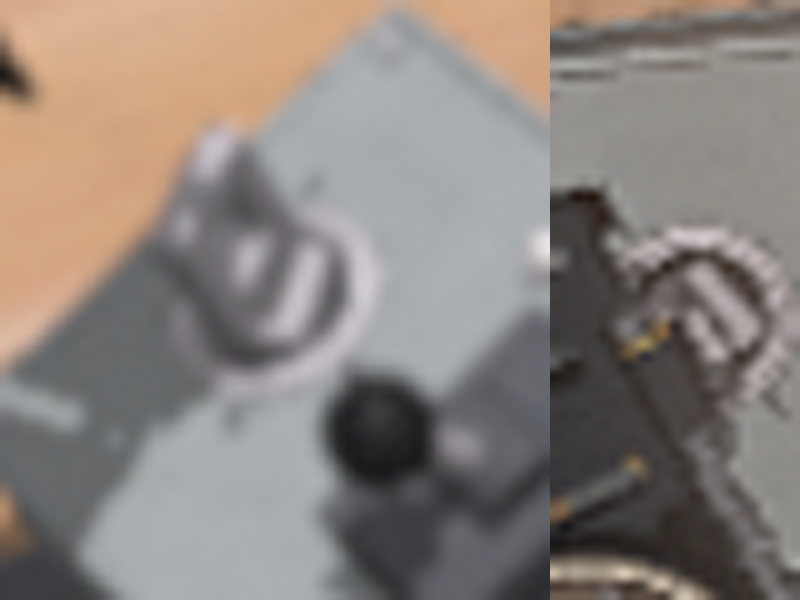

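The picture shows the key home in the rotor with its head turned about 57°: (240,260) in the scene crop, (720,300) in the top crop. The lever ball is untouched at (380,430). Next I'll close the fingers and go to the down-slope side of the ball.

Emit:
{"op": "arm_command", "data": {"delta_pos": [[-0.03, -0.08, 0], [-0.06, -0.16, 0], [-0.09, -0.25, -0.02], [-0.12, -0.33, -0.08], [-0.145, -0.409, -0.147]], "delta_rot": [[0.02, 0.003, -0.044], [0.04, 0.005, -0.088], [0.061, 0.008, -0.132], [0.081, 0.011, -0.175], [0.1014, 0.0136, -0.2193]], "claw": [1, 1, 1, 1, 1]}}

```text
t: 12.88
eef_pos: [541.0, -27.5, 175.0]
tcp_rot: [2.704, -0.008, 1.683]
ft_force: [0.4, -0.1, -1.0]
opening: 0.208
grip_force: 0.0
```

Emit:
{"op": "arm_command", "data": {"delta_pos": [[0, 0, 0], [0, 0, 0], [0, 0, 0], [0, 0, 0], [0, 0, 0]], "delta_rot": [[0, 0, 0], [0, 0, 0], [0, 0, 0], [0, 0, 0], [0, 0, 0]], "claw": [1, 1, 1, 1, 1]}}

```text
t: 13.3
eef_pos: [541.5, -25.6, 175.8]
tcp_rot: [2.705, -0.007, 1.688]
ft_force: [-0.4, -0.3, -0.4]
opening: 0.003
grip_force: 0.0
```

Run:
```python
from h import *
from scipy.spatial.transform import Rotation as R
st=state();print(st["eef_pos"],st["joints"],st["ft_force"],st["opening"])
print(R.from_euler("xyz",st["tcp_rot"]).as_matrix())
e=np.array([566.4,-22.5,121.3]);print((e-st["eef_pos"])/250)
```

```text
[541.54 -25.61 175.79] [-0.25  0.31  2.09  0.46  0.36 -0.77] [-0.39 -0.29 -0.38] 0.0033416507094130203
[[-0.12  0.9   0.42]
 [ 0.99  0.1   0.06]
 [ 0.01  0.42 -0.91]]
[ 0.1   0.01 -0.22]
```

Emit:
{"op": "arm_command", "data": {"delta_pos": [[0.02, 0.0025, -0.044], [0.05, 0.0062, -0.109], [0.08, 0.01, -0.175], [0.0994, 0.0124, -0.218], [0.0994, 0.0124, -0.218]], "delta_rot": [[0, 0, 0], [0, 0, 0], [0, 0, 0], [0, 0, 0], [0, 0, 0]], "claw": [1, 1, 1, 1, 1]}}

```text
t: 13.72
eef_pos: [566.2, -22.4, 119.3]
tcp_rot: [2.707, -0.008, 1.688]
ft_force: [-0.0, -0.3, -0.1]
opening: 0.007
grip_force: 0.0
```

Run:
```python
from cell import *
st=state();print(st["eef_pos"],st["joints"],st["ft_force"])
```

```text
[566.24064946 -22.36516764 119.30824036] [-0.2288617   0.43978336  2.0927602   0.6525648   0.24961241 -0.95042793] [-0.0467203  -0.25459804 -0.11559838]
```

Emit:
{"op": "arm_command", "data": {"delta_pos": [[0.0287, 0.0038, 0.0135], [0.0575, 0.0077, 0.027], [0.0862, 0.0115, 0.0406], [0.115, 0.0154, 0.0541], [0.1437, 0.0192, 0.0676]], "delta_rot": [[0, 0, 0], [0, 0, 0], [0, 0, 0], [0, 0, 0], [0, 0, 0]], "claw": [1, 1, 1, 1, 1]}}

```text
t: 14.13
eef_pos: [598.0, -17.7, 138.3]
tcp_rot: [2.711, -0.009, 1.689]
ft_force: [-5.3, 0.1, 2.0]
opening: 0.003
grip_force: 2.3
```

Emit:
{"op": "arm_command", "data": {"delta_pos": [[0.0144, 0.0019, 0.0068], [0.0287, 0.0038, 0.0135], [0.0395, 0.0053, 0.0186], [0.0395, 0.0053, 0.0186], [0.0395, 0.0053, 0.0186]], "delta_rot": [[0, 0, 0], [0, 0, 0], [0, 0, 0], [0, 0, 0], [0, 0, 0]], "claw": [1, 1, 1, 1, 1]}}

```text
t: 14.55
eef_pos: [612.0, -16.9, 142.7]
tcp_rot: [2.705, -0.008, 1.687]
ft_force: [-0.0, 0.0, -1.0]
opening: 0.005
grip_force: 0.0
```

Run:
```python
from cell import *
st=state();print(st["eef_pos"],st["joints"],st["ft_force"])
```

```text
[611.99374854 -16.88556272 142.68837751] [-0.19679701  0.44874807  1.96856243  0.42738554  0.33645814 -0.6882789 ] [-0.00161434  0.00319643 -1.04414028]
```

Emit:
{"op": "arm_command", "data": {"delta_pos": [[0.0054, 0.0007, 0.0025], [0.0108, 0.0014, 0.0051], [0.0108, 0.0014, 0.0051], [0.0108, 0.0014, 0.0051], [0.0108, 0.0014, 0.0051]], "delta_rot": [[0, 0, 0], [0, 0, 0], [0, 0, 0], [0, 0, 0], [0, 0, 0]], "claw": [1, 1, 1, 1, 1]}}

```text
t: 14.97
eef_pos: [614.5, -16.7, 143.6]
tcp_rot: [2.705, -0.008, 1.687]
ft_force: [-1.3, 0.2, 0.4]
opening: 0.003
grip_force: 0.2
```

Emit:
{"op": "arm_command", "data": {"delta_pos": [[0.0054, 0.0007, 0.0025], [0.0108, 0.0014, 0.0051], [0.0108, 0.0014, 0.0051], [0.0108, 0.0014, 0.0051], [0.0108, 0.0014, 0.0051]], "delta_rot": [[0, 0, 0], [0, 0, 0], [0, 0, 0], [0, 0, 0], [0, 0, 0]], "claw": [1, 1, 1, 1, 1]}}

```text
t: 15.38
eef_pos: [617.3, -16.4, 145.0]
tcp_rot: [2.705, -0.008, 1.687]
ft_force: [0.7, 0.6, -0.7]
opening: 0.008
grip_force: 0.2
```

Emit:
{"op": "arm_command", "data": {"delta_pos": [[0.0054, 0.0007, 0.0025], [0.0108, 0.0014, 0.0051], [0.0108, 0.0014, 0.0051], [0.0108, 0.0014, 0.0051], [0.0108, 0.0014, 0.0051]], "delta_rot": [[0, 0, 0], [0, 0, 0], [0, 0, 0], [0, 0, 0], [0, 0, 0]], "claw": [1, 1, 1, 1, 1]}}

```text
t: 15.8
eef_pos: [620.0, -16.0, 146.3]
tcp_rot: [2.705, -0.008, 1.687]
ft_force: [-0.7, 0.4, -1.0]
opening: 0.002
grip_force: 0.2
```

Run:
```python
from h import *
s=read_camera("scene")[:,:,::-1];cv2.imwrite("pics/s6.png",s);t=read_camera("top")[:,:,::-1]
st=state();print(st["eef_pos"],st["ft_force"])
P=np.array([632.9,-13.6,119.5]);sv=np.array([.8983,.1202,.4226]);n=np.array([-.4189,-.056,.9063])
for a in(0,.7,.85,1):
    b=P+42*(np.sin(a-.5)*sv+np.cos(a-.5)*n);print(a,b,proj("scene",b),proj("top",b))
print(s[150:190:1,272:312].max(2)//10)
```

```text
[619.99 -16.03 146.33] [-0.44  0.26 -0.88]
0 [599.37 -18.08 144.4 ] [281.62 174.95] [249.98 190.54]
0.7 [623.15 -14.9  160.33] [290.62 164.71] [248.77 180.64]
0.85 [629.31 -14.08 161.34] [292.94 163.19] [248.51 178.26]
1 [635.55 -13.24 161.41] [295.28 162.01] [248.26 175.9 ]
[[ 4  6  7 ... 16 17 16]
 [ 6  7  7 ... 16 16 16]
 [ 7  7  6 ... 18 17 16]
 ...
 [11 11 11 ... 18 18 18]
 [11 11 11 ... 18 18 18]
 [11 11 11 ... 18 18 18]]
```

Emit:
{"op": "arm_command", "data": {"delta_pos": [[0.0054, 0.0007, 0.0025], [0.0108, 0.0014, 0.0051], [0.0108, 0.0014, 0.0051], [0.0108, 0.0014, 0.0051], [0.0108, 0.0014, 0.0051]], "delta_rot": [[0, 0, 0], [0, 0, 0], [0, 0, 0], [0, 0, 0], [0, 0, 0]], "claw": [1, 1, 1, 1, 1]}}

```text
t: 16.32
eef_pos: [622.6, -15.6, 147.5]
tcp_rot: [2.705, -0.008, 1.687]
ft_force: [-0.3, -0.1, -0.9]
opening: 0.002
grip_force: 0.4
```

Emit:
{"op": "arm_command", "data": {"delta_pos": [[0.0036, 0.0005, 0.0017], [0.0072, 0.001, 0.0034], [0.0072, 0.001, 0.0034], [0.0072, 0.001, 0.0034], [0.0072, 0.001, 0.0034]], "delta_rot": [[0, 0, 0], [0, 0, 0], [0, 0, 0], [0, 0, 0], [0, 0, 0]], "claw": [1, 1, 1, 1, 1]}}

```text
t: 16.73
eef_pos: [623.2, -15.4, 147.6]
tcp_rot: [2.708, -0.009, 1.687]
ft_force: [-7.4, -3.4, -1.6]
opening: 0.003
grip_force: 3.8
```

Run:
```python
from h import *
s=read_camera("scene")[:,:,::-1];cv2.imwrite("pics/s7.png",s)
st=state();print(st["eef_pos"],st["ft_force"],st["t"])
m=(s[145:195,270:315].max(2)<60)
for r in m[::1]: print("".join("#" if v else "." for v in r))
```

```text
[623.16 -15.39 147.55] [-6.35 -2.4  -1.08] 16.7833
##############......####.....................
########..###......#####.....................
######............######.....................
#####............#######.....................
####....#.......######.......................
###....##......######........................
##....###.......####.........................
#....####.......###..........................
....####...####.###..........................
#.#####...########...........................
######...##########..........................
#...##..###########..........................
.......#############....####.................
......###################.####...............
......###################..###...............
......#########################..............
.......########################..............
............###################..............
.............##################..............
..............#################..............
...............################..............
................##############...............
.................########............
[... 550 characters left out ...]
..####....
.....................######.........####.....
......................####.........###.......
.......................##........####........
................................####.........
................................###..........
...........#...................###...........
..............................###............
.............#.............#####.............
..............#...........#####..............
...............#.........#####...............
................#.......#####................
.................##....#####.................
..................##.######..................
....................######...................
....................#####....................
```

There is 7 N at the stop, and the ball sits at scene pixel (296,162), which matches the on position (295.3,162.0). I'll back off down the slope, then move up and clear.

Emit:
{"op": "arm_command", "data": {"delta_pos": [[-0.036, -0.005, -0.017], [-0.12, -0.016, -0.04], [-0.2, -0.03, 0.04], [-0.26, -0.04, 0.16], [-0.32, -0.05, 0.3]], "delta_rot": [[0, 0, 0], [0, 0, 0], [0, 0, 0], [0, 0, 0], [0, 0, 0]], "claw": [1, 1, 1, 1, 1]}}

```text
t: 17.2
eef_pos: [543.1, -28.1, 223.0]
tcp_rot: [2.708, -0.008, 1.686]
ft_force: [1.0, -0.1, 0.1]
opening: 0.002
grip_force: 0.0
```

Emit:
{"op": "arm_command", "data": {"delta_pos": [[0, 0, 0], [0, 0, 0], [0, 0, 0], [0, 0, 0], [0, 0, 0]], "delta_rot": [[0, 0, 0], [0, 0, 0], [0, 0, 0], [0, 0, 0], [0, 0, 0]], "claw": [1, 1, 1, 1, 1]}}

```text
t: 17.62
eef_pos: [544.5, -27.8, 222.1]
tcp_rot: [2.707, -0.009, 1.687]
ft_force: [0.5, -0.3, -0.5]
opening: 0.003
grip_force: 0.0
```

Run:
```python
from h import *
s=read_camera("scene")[:,:,::-1];cv2.imwrite("pics/s8.png",s)
st=state();print(st["eef_pos"],st["ft_force"],st["t"])
a=cv2.imread("pics/s5.png");d=cv2.absdiff(a,s)[138:172,258:282].max(2);print("key region change",d.max(),d.mean())
m=cv2.inRange(s[145:195,270:315].max(2),0,50);c=max(cv2.findContours(m,cv2.RETR_EXTERNAL,cv2.CHAIN_APPROX_NONE)[0],key=cv2.contourArea)
print(cv2.minEnclosingCircle(c),cv2.contourArea(c))
for r in (m>0)[:25]: print("".join("#" if v else "." for v in r))
```

```text
[544.43 -27.76 222.19] [-0.19 -0.1  -0.59] 17.6667
key region change 192 22.52573529411765
((25.4743595123291, 16.730770111083984), 4.5337419509887695) 41.0
.............................................
.............................................
.............................................
.............................................
.............................................
.............................................
.............................................
.............................................
.............................................
.............................................
.............................................
.............................................
.............................................
.......................#...##................
......................##....##...............
......................##...###...............
.....................####.####...............
.....................##########..............
......................########...............
......................########...............
.......................######................
........................####.................
.............................................
.............................................
.............................................
```

The ball is in the on position. I'll check that the key itself hasn't shifted, since its brightness changes as the arm's shadow moves.

Run:
```python
from h import *
s=cv2.imread("pics/s8.png");a=cv2.imread("pics/s5.png");b=cv2.imread("pics/s7.png")
for n,q in(("s7",b),("s5",a)):
    print(n,cv2.minMaxLoc(cv2.matchTemplate(s[134:176,254:286],q[140:170,260:280],cv2.TM_CCOEFF_NORMED)),"expect (6,6)")
print(a[142:168,259:283].max(2)//10);print(s[142:168,259:283].max(2)//10)
```

```text
s7 (-0.44233962893486023, 0.47720813751220703, (5, 0), (0, 12)) expect (6,6)
s5 (-0.14252108335494995, 0.7980982661247253, (0, 12), (6, 6)) expect (6,6)
[[20 21 21 21 21 20 19 19 20 20 20 19 18 17 17 17 17 17 17 17 17 17 17 17]
 [20 21 21 21 20 19 19 19 19 19 18 17 17 17 17 17 17 17 17 17 17 17 17 17]
 [20 21 21 20 19 18 19 19 19 16 14 15 16 17 17 17 17 17 17 17 17 17 17 17]
 [20 20 20 20 18 17 19 19 17 14 12 13 16 17 17 17 17 17 17 17 17 17 17 17]
 [20 20 20 19 16 16 18 17 15 11 11 12 15 16 17 17 17 17 17 17 17 17 17 17]
 [20 20 19 17 15 15 16 15 12 10 10 11 13 15 17 17 16 16 16 17 17 17 17 17]
 [20 20 19 15 13 13 13 13 11  9  9 10 12 14 16 17 16 15 16 17 17 17 17 17]
 [20 20 17 14 12 12 12 11 10  9  8  9 11 13 15 16 15 15 16 17 17 17 17 17]
 [20 19 16 13 13 12 11 10  9  8  8  9 10 11 13 15 16 17 17 17 17 17 17 17]
 [20 17 14 13 14 13 11 10  9  9  8  8  9 10 12 14 16 17 18 18 18 17 17 17]
 [18 15 13 14 16 14 11 10 10 10 10 10 10 10 10 12 14 16 17 18 18 18 17 17]
 [15 13 12 13 15 13 11 11 11 12 12 13 13 11 10 11 13 14 16 17 18 19 18 17]
 [11 10 10 12 12 11 11 11 12 13 16 16 15 12 10 
[... 2254 characters left out ...]
20 17 13 10 13 19 22 20]
 [ 9  7 10 13 13 10  9 10 11 12 12 11 11 12 16 20 20 16 12  9 13 19 21 20]
 [14 12 14 18 18 13  9  9 10 11 11 11 11 13 18 20 19 15 11 10 14 19 21 19]
 [17 15 16 20 21 16 10  8  9 10 11 11 13 16 19 20 17 13 10 12 17 20 20 18]
 [18 17 18 21 21 16 10  8  8 10 11 12 15 17 19 19 16 12 11 15 19 20 19 18]
 [18 17 18 20 20 15 10  8  8  9 10 12 14 16 17 16 14 13 14 18 20 20 18 18]
 [18 18 18 19 18 14 11  8  7  8  8  9 11 12 12 13 14 16 18 19 20 18 18 18]
 [18 18 18 17 15 13 11  9  8  7  7  7  8 10 11 14 17 19 20 19 17 17 17 18]
 [18 18 18 16 13 12 12 11 11 10  9 10 12 14 16 18 20 20 19 18 15 15 16 17]
 [18 18 17 15 12 11 12 13 14 15 14 14 16 18 19 19 19 19 18 17 15 15 16 17]]
```

The key is unmoved: the best match is at zero shift, and the only differences are light and the gripper's edge. I'm handing in.

```bash
python3 -c "
from cell import *
print(job_done())"
```

```text
the job is handed in; nothing more can be done
None
```

I handed the job in at about 18 s: the flat key is home in the slot and turned to its stop, and the lever is fully up. Both matched the last camera and force checks; the judge returned no verdict.

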